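# Show a welded shaft to the inspection camera

## Robot

A 6-joint arm with a two-finger parallel gripper is mounted at the origin on the work surface. World frame = base frame: x ahead of the robot, y to its left, z up, the work surface at z = 0. Lengths are in mm, angles in rad, forces in N, time in s.
With the tool pointing down it reaches from about 250 to 775 mm from the base axis. Payload 4 kg.
Tool frame: the origin (TCP) lies at the very end of the fingers, on their centre line; the grasp point (between the pads) lies 19 mm behind it; z points along the fingers, y is the line along which they close (so a half turn about z gives the same grasp; the last joint's range is limited). The gripper opens to 94 mm and grips with 3 to 60 N. Pads are 16 mm wide; open, the fingers measure 119 mm over their backs; the gripper's body (75 mm by 177 mm) begins 78 mm behind the grasp point.
Start: joints at [1.018, 0.087, 1.371, -0, 1.684, -0.103], TCP at [239.144, 495.308, 205.506] pointing down, gripper open.
Joint ranges: [-3.1, 3.1], [-0.76, 2.03], [0.27, 2.55], [-1.08, 4.22], [0.17, 2.65], [-2.57, 2.57]. Speed limits (rad/s): [2.79, 2.79, 3.14, 3.14, 3.14, 3.14].

## Interface

Orientations are given as a rotation vector (axis times angle).
In Python, from cell import telemetry, read_camera, r, spot_in, regions_of gives the robot as it stands.
- The arm moves only by the shell command python3 -m crank 'ROWS' [OPENING] [FORCE]. ROWS is JSON, a list of rows, each a list of 4 numbers: the shift along the world's x, y, z in m, then the turn about the world's z in degrees. In form: [[x, y, z, spin], ...]. A call has 1 to 8 rows; each row shifts and turns the commanded pose from where the row before left it; what a row does not reach is not made up. A row lasts 1/12 s, in which the tool goes at most 41.7 mm and 7.16 degrees, less where a joint would pass 70% of its speed; a pose out of reach is approached as far as the arm can. A call with a gripper value outside its range is refused whole. OPENING is the opening in per cent of the stroke, from 0 (shut) to 100 (fully open), set as the call begins (- or left out, the last holds). The fingers move at their own pace and stop on an object; FORCE is the grip in N (left out, the last holds). Time passes only in rows, so rows that do not move let the fingers close. It gives the time, the measured TCP pose, the force, the opening and the grip force at its end, in the units of the state.
- telemetry.read_state(): the state, without advancing time (a new reading comes with each control period).
- read_camera(name): name is "side" or "top"; returns a dict with "frame" (480x640x3 uint8, red, green, blue), "fx", "fy", "cx", "cy" (pixels), "R" (3x3) and "t" (3): a world point X has camera coordinates R X + t. Camera axes: x right, y down, z forward; pixel columns grow to the right and rows downward; lengths in mm; the calibration is good to about 2 mm. A picture is of the moment at which its call begins. There is no depth.
- r.hand_in(): hands the job in; it is judged then, once.
Trained networks look in the newest picture that a camera, given by its name, has taken for a name from the list of things; names that differ only in an ending like _2 or _b are one class to them, and where a whole thing is asked for, a point or a joint stands for the part that bears it (a point fixed in the world has none). Each returns a list of dicts, best first, with "p" (0 to 1); they miss things now and then, are a little off and sometimes report something else, mostly with a low value. They report only what shows in the picture. A call takes as long as a camera call. They do not tell look-alikes from the thing itself.
- spot_in(camera, thing): "position" ([x, y, z] in mm, in the coordinates of the camera as it stood for that picture, good to about 4 mm: the middle of the surface that is visible of it).
- regions_of(camera, thing): "region" (480x640 bool, what is visible of it).
The state is a dict: "clock": time; "joint_positions": joint angles; "qd": joint speeds; "tau": joint torques, N m; "position": TCP position; "orientation": TCP orientation; "contact_force": force on the tool from outside, world axes, zero at the start; "moment": the same for the moment, N m; "grip_width": finger opening in mm; "gripper_force": force on a finger pad.
Only numpy, scipy, OpenCV 4.12 (cv2) and the standard library are available. Lean on these libraries where they do the work, as an engineer would, in place of code of your own. Each camera call takes 0.05 s, during which the arm holds its last target. There are 200 camera calls.

## Task

From the blue crate of mixed parts take the steel shaft that has one brass end block (the similar shaft has two black ends) and hold it level in the air over the upward-looking inspection camera, the brass block centred over the lens and about 10 cm above the glass. Keep it still there for three seconds, and finish while still holding it there. Do not touch the camera, leave the bottle, spool and wrench near it where they are, and leave all the other parts in the crate.

Things in the scene. Friction and masses are not known exactly. Their poses are not given: they have to be found in the camera images.
- shaft: loose round steel bar, 14 mm diameter, with a 26 x 26 x 14 mm square block on each end, one brass, one black; 120 mm long, bare bar between blocks 92 mm, about 0.2 kg, balanced at its middle. Origin mid-bar on its axis; x axis along the bar towards the brass block. Lies on its blocks on the crate floor, bar axis 13 mm above that floor, any heading
- brass_end (a point): centre of the brass end block, on the bar's axis, 53 mm from the shaft's middle along its x axis
- plain_shaft: loose shaft of the very same shape, size and frame, but with both end blocks black; it stays in the crate
- crate: open blue plastic crate, fixed to the bench, outside 260 mm (its x) x 350 mm (its y) x 45 mm high, walls and floor 5 mm thick; origin at the centre of its underside on the bench, z up. It may stand on the left or on the right, the camera then being on the other side
- lens (a point): centre of the inspection camera's upward-facing lens glass, 60 mm above the bench; z up
- camera: upward-looking inspection camera, fixed to the bench: aluminium foot 90 x 90 x 8 mm, black body 66 x 66 mm, round white light ring 62 mm in diameter, and on top the lens (44 mm rim, 34 mm greenish glass) ending 60 mm above the bench; origin at the centre of its underside, z up
- nut0: loose steel hex nut with a black bore, 30 mm across the flats, 35 mm across the corners, 14 mm thick, lying flat in the crate; origin at the centre of its underside
- nut1: loose steel hex nut with a black bore, 30 mm across the flats, 35 mm across the corners, 14 mm thick, lying flat in the crate; origin at the centre of its underside
- nut2: loose steel hex nut with a black bore, 30 mm across the flats, 35 mm across the corners, 14 mm thick, lying flat in the crate; origin at the centre of its underside
- nut3: loose steel hex nut with a black bore, 30 mm across the flats, 35 mm across the corners, 14 mm thick, lying flat in the crate; origin at the centre of its underside
- bush0: loose aluminium bushing (plain ring) standing on its end in the crate, 30 mm outside and 18 mm inside diameter, 18 mm high; origin at the centre of its underside
- bush1: loose aluminium bushing (plain ring) standing on its end in the crate, 30 mm outside and 18 mm inside diameter, 18 mm high; origin at the centre of its underside
- bottle: white bottle with blue cap, standing, 48 mm in diameter, 110 mm high, beyond the camera as seen from the robot; origin at the centre of its underside
- spool: copper spool standing on its flange, 56 mm in diameter, 36 mm high, beyond the camera; origin at the centre of its underside
- wrench: steel wrench 150 mm long lying flat on the bench between the robot and the camera; origin at the middle of its underside
Things that resemble listed ones, but are neither listed nor needed, are in the scene too. Leave any green look-alike of the nut1 alone.

How it is judged:
By the outcome, as a careful person would: the job done as asked, in the order asked, and still so for the second after the job is handed in, while the arm keeps its last pose, push and grip.
It also fails if it takes over 42 s, if anything falls off the work surface, if the arm or the gripper's body presses on something with over 40 N, if the wrist force passes 120 N, or if a joint passes its speed limit or range.

## Working session

There is one attempt and no reset: what is moved stays moved. The work goes in short steps, Python scripts to look and compute and a shell command to move; the robot and the scene stay as the last step left them, time stands still between calls to the robot, and variables do not carry over. Pictures are saved under pics/ and viewed, at most 10 in all, crops included, and the job is handed in when it is done.

```bash
mkdir -p pics
cat > h.py <<'E'
import numpy as np, cv2
from cell import telemetry, read_camera, r, spot_in, regions_of
def pix(c,X): 
    p=c["R"]@np.array(X,float)+np.ravel(c["t"]); return np.array([c["fx"]*p[0]/p[2]+c["cx"],c["fy"]*p[1]/p[2]+c["cy"]])
def ray(c,uv,z):
    R=np.array(c["R"]);o=-R.T@np.ravel(c["t"]);d=R.T@np.array([(uv[0]-c["cx"])/c["fx"],(uv[1]-c["cy"])/c["fy"],1]);return o+d*(z-o[2])/d[2]
def world(c,p): return np.array(c["R"]).T@(np.array(p)-np.ravel(c["t"]))
def save(n,f): cv2.imwrite("pics/"+n,f[:,:,::-1])
E
python3 - <<'E'
from h import *
np.set_printoptions(precision=1,suppress=True)
for n in("top","side"):
    c=read_camera(n); save(n+"0.png",c["frame"]); print(n,c["fx"],-np.array(c["R"]).T@np.ravel(c["t"]))
    for t in("shaft","brass_end","plain_shaft","lens","camera","crate","bottle","spool","wrench"):
        print(t,[(round(d["p"],2),world(c,d["position"])) for d in spot_in(n,t)][:4])
s=telemetry.read_state();print(s["clock"],s["position"],s["orientation"],s["grip_width"])
E
```

```text
top 504.22541276359186 [ 349.2  -21.3 1049.1]
shaft [(0.68, array([526.2, 286.1,  28.5]))]
brass_end [(0.59, array([528.1, 286.4,  22.3]))]
plain_shaft [(0.87, array([558.5, 111.4,  23.1])), (0.32, array([548. , 203.6,   5.3]))]
lens [(0.94, array([ 521.5, -218.6,   44.8]))]
camera [(0.66, array([ 523.6, -222.4,   42.9]))]
crate [(0.97, array([547.3, 203.2,   3.6])), (0.53, array([424.9, 329.7,  23.3]))]
bottle [(0.76, array([ 678.8, -294.2,   72.8]))]
spool [(0.57, array([ 683.4, -187.5,   37.3]))]
wrench [(0.95, array([ 415.6, -213.2,    7.6]))]
side 531.9019906596557 [  66.6 -515.9  918.9]
shaft [(0.83, array([528.4, 282.8,  22.4]))]
brass_end [(0.74, array([533. , 285. ,  26.3]))]
plain_shaft [(0.75, array([555.6, 110.3,  20.9]))]
lens [(0.75, array([ 508.6, -239.2,   44. ])), (0.31, array([556.5, 111.3,  23.3]))]
camera [(0.59, array([ 509.2, -234.8,   43.9]))]
crate [(0.82, array([544.9, 182.7,   6.3]))]
bottle [(0.76, array([ 675. , -300.7,   66.2])), (0.45, array([ 682.6, -189.3,   37.3]))]
spool [(0.58, array([ 681. , -185.7,   34.5]))]
wrench [(0.87, array([ 411.1, -219.9,    7.3]))]
1.0 [239.1 495.3 205.5] [0.7 3.1 0. ] 94.19025449490233
```

View pics/top0.png

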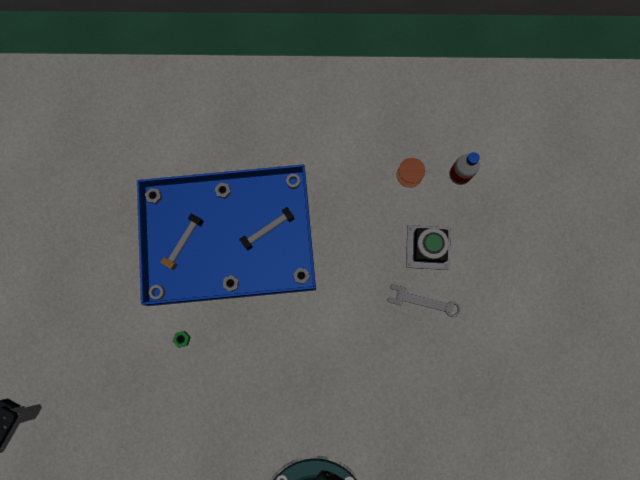

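View pics/side0.png

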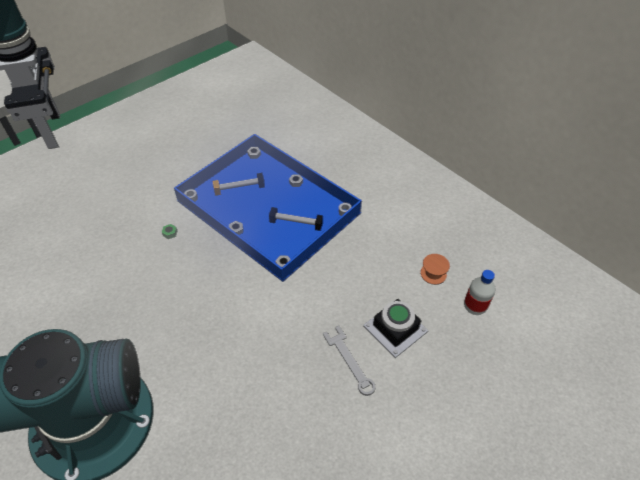

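The top picture shows the shaft with its brass end at about (169,264) and its black end at (196,219). The plain shaft is around (267,229) and the lens glass at (433,243). The side view agrees: brass at (217,186), lens at (399,314). Next I segment these and measure them.

Run:
```python
from h import *
np.set_printoptions(precision=1,suppress=True)
def blob(m):
    n,l,s,ce=cv2.connectedComponentsWithStats(m.astype(np.uint8)); i=1+np.argmax(s[1:,4]); return ce[i],s[i,4]
for n,win,gw in(("top",(150,205,205,280),(415,450,225,262)),("side",(205,270,168,200),(380,420,298,332))):
    c=read_camera(n);f=c["frame"].astype(int);R,G,B=f[...,0],f[...,1],f[...,2]
    def w(m,q): k=np.zeros_like(m);k[q[2]:q[3],q[0]:q[1]]=m[q[2]:q[3],q[0]:q[1]];return k
    br,a1=blob(w((R>B+30)&(R>G+10),win)); bk,a2=blob(w((f.max(2)<60),win)); gl,a3=blob(w((G>R+25)&(G>B+10),gw))
    print(n,br,a1,bk,a2,gl,a3)
    zb=24 if n=="top" else 22
    b,k=ray(c,br,zb),ray(c,bk,zb); print("brass",b,"black",k,"d",np.linalg.norm(b-k),"mid",(b+k)/2,"ang",np.degrees(np.arctan2(*(b-k)[1::-1])),"lens",ray(c,gl,60))
    reg=regions_of(n,"shaft")
    if reg:
        ys,xs=np.nonzero(reg[0]["region"]); P=np.array([ray(c,(x,y),18)[:2] for x,y in zip(xs,ys)]); m=P.mean(0); u=np.linalg.svd(P-m,full_matrices=0)[2][0]; q=(P-m)@u
        print("region",len(P),m,"ang",np.degrees(np.arctan2(u[1],u[0])),"len",np.ptp(q),"midext",m+u*(q.max()+q.min())/2)
from scipy.spatial.transform import Rotation
print(Rotation.from_rotvec(telemetry.read_state()["orientation"]).as_matrix())
```

```text
top [167.6 262.7] 82 [195.6 219.6] 101 [433.4 242.4] 214
brass [484.  310.3  24. ] black [575.6 258.   24. ] d 105.58541770952257 mid [529.8 284.2  24. ] ang 150.27291090543653 lens [ 528.5 -228.7   60. ]
region 514 [530.1 285. ] ang 151.84852692309266 len 122.30994485809555 midext [530.4 284.8]Traceback (most recent call last):
  File "<stdin>", line 8, in <module>
  File "<stdin>", line 4, in blob
    return _wrapfunc(a, 'argmax', axis=axis, out=out, **kwds)
    return bound(*args, **kwds)
ValueError: attempt to get argmax of an empty sequence
```

Run:
```python
from h import *
np.set_printoptions(precision=2,suppress=True)
c=read_camera("side");f=c["frame"]
g=cv2.cvtColor(f,cv2.COLOR_RGB2HSV)
print(f[314,399],f[186,217])
m=cv2.inRange(g,(45,70,20),(95,255,200)); k=np.zeros_like(m);k[295:335,378:422]=m[295:335,378:422]
n,l,s,ce=cv2.connectedComponentsWithStats(k);i=1+np.argmax(s[1:,4]);print(ce[i],s[i],"lens",ray(c,ce[i],60))
reg=regions_of("side","shaft");
ys,xs=np.nonzero(reg[0]["region"]); P=np.array([ray(c,(x,y),20)[:2] for x,y in zip(xs,ys)]); mm=P.mean(0); u=np.linalg.svd(P-mm,full_matrices=0)[2][0];q=(P-mm)@u
print(mm,np.degrees(np.arctan2(u[1],u[0])),np.ptp(q),mm+u*(q.max()+q.min())/2)
m=cv2.inRange(g,(10,90,60),(30,255,255));k=np.zeros_like(m);k[170:205,200:270]=m[170:205,200:270];ys,xs=np.nonzero(k);print(len(xs),ray(c,(xs.mean(),ys.mean()),20))
from scipy.spatial.transform import Rotation
s=telemetry.read_state();R=Rotation.from_rotvec(s["orientation"]).as_matrix();print(R,np.degrees(np.arctan2(R[1,1],R[0,1])),s["position"])
```

```text
[ 62 119  78] [157 128  99]
[398.42 312.98] [389 306  19  15 232] lens [ 529.01 -225.78   60.  ]
[534.98 283.83] 151.26433350809958 117.80235539091483 [531.6  285.68]
19 [488.55 320.85  20.  ]
[[-0.9   0.43  0.  ]
 [ 0.43  0.9   0.  ]
 [ 0.    0.   -1.  ]] 64.22937937166049 [239.13 495.31 205.5 ]
```

```bash
python3 -m crank '[[0.03,-0.022,0,-1],[0.03,-0.022,0,-1],[0.03,-0.022,0,-1],[0.03,-0.022,0,-0.2],[0.03,-0.022,0,0],[0.03,-0.022,0,0],[0.03,-0.022,0,0],[0.03,-0.022,0,0]]' 60 30; python3 -m crank '[[0.03,-0.022,-0.01,0],[0.0215,-0.0125,-0.02,0],[0,0,-0.03,0],[0,0,-0.03,0],[0,0,-0.03,0],[0,0,0,0],[0,0,0,0]]'
python3 - <<'E'
from h import *
c=read_camera("side");save("s1.png",cv2.resize(c["frame"][80:260,120:360],None,fx=3,fy=3))
E
```

```text
clock: 1.92
position: [480.4, 318.0, 205.6]
orientation: [0.786, 3.042, 0.001]
contact_force: [0.7, -0.2, -0.1]
grip_width: 56.6
gripper_force: 0.0
clock: 2.5
position: [529.3, 284.2, 83.6]
orientation: [-0.785, -3.038, 0.004]
contact_force: [1.0, 0.2, 0.2]
grip_width: 56.9
gripper_force: 0.0
```

View pics/s1.png

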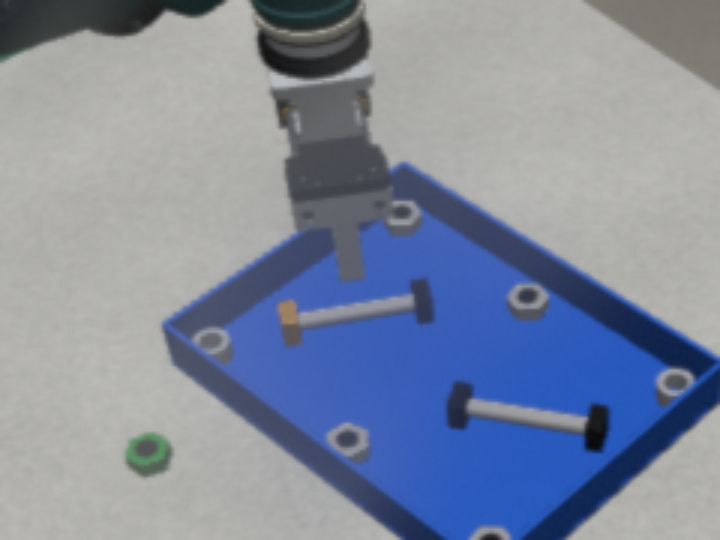

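The gripper is above mid-bar: brass end at crop (289,322), black end at (422,300), and nothing near the fingers. I descend and grip.

```bash
python3 -m crank '[[0.001,0,-0.03,0],[0,0,-0.025,0],[0,0,-0.015,0],[0,0,-0.005,0],[0,0,0,0],[0,0,0,0]]'; python3 -m crank '[[0,0,0,0],[0,0,0,0],[0,0,0,0],[0,0,0,0],[0,0,0,0],[0,0,0,0],[0,0,0,0],[0,0,0,0]]' 0 40;  python3 -m crank '[[0,0,0.005,0],[0,0,0.01,0],[0,0,0.02,0],[0,0,0.03,0],[0,0,0.03,0],[0,0,0.03,0],[0,0,0.015,0],[0,0,0,0]]'
python3 - <<'E'
from h import *
c=read_camera("side");save("s2.png",cv2.resize(c["frame"][40:260,120:360],None,fx=2.7,fy=2.7))
E
```

```text
clock: 3.05
position: [533.3, 285.7, 13.2]
orientation: [0.785, 3.038, 0.004]
contact_force: [0.4, 0.3, 0.1]
grip_width: 56.3
gripper_force: 0.0
clock: 3.72
position: [531.7, 285.0, 10.5]
orientation: [0.786, 3.042, 0.001]
contact_force: [-0.4, 0.4, 0.0]
grip_width: 13.2
gripper_force: 40.0
clock: 4.38
position: [534.2, 285.9, 157.0]
orientation: [0.784, 3.033, 0.01]
contact_force: [0.1, 0.0, -0.6]
grip_width: 12.9
gripper_force: 40.0
```

View pics/s2.png

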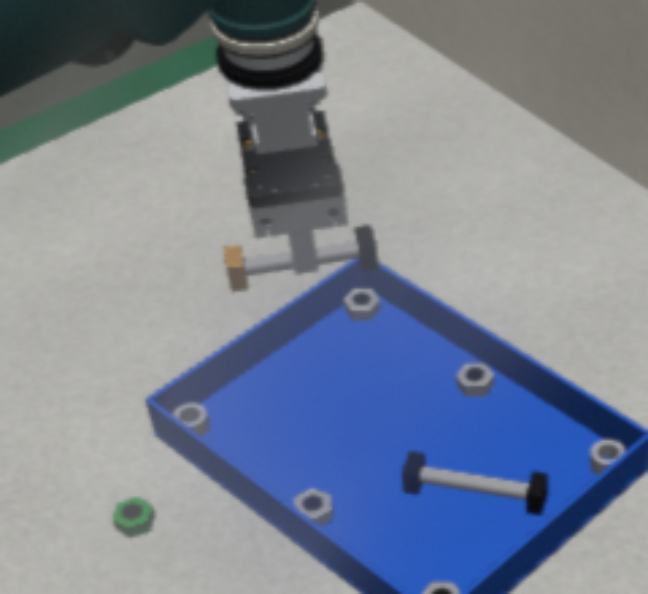

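The shaft is held level, with brass at crop (235,268) and black at (367,248), and everything else is still in the crate. I carry it across to the camera.

```bash
python3 -m crank '[[0,-0.01,0,0],[0.002,-0.02,0,0],[0.002,-0.03,0,0],[0.002,-0.03,0,0],[0.002,-0.03,0,0],[0.002,-0.03,0,0],[0.002,-0.03,0,0],[0.002,-0.03,0,0]]'; python3 -m crank '[[0.002,-0.03,0,0],[0.002,-0.03,0,0],[0.002,-0.03,0,0],[0.002,-0.03,0,0],[0.002,-0.03,0,0],[0.002,-0.03,0,0],[0.002,-0.03,0,0],[0.002,-0.03,0,0]]'; python3 -m crank '[[0.002,-0.03,0,0],[0.002,-0.025,0,0],[0.002,-0.02,0,0],[0.002,-0.01,0,0],[0.001,-0.003,0,0],[0,0,0,0],[0,0,0,0],[0,0,0,0]]'
python3 - <<'E'
from h import *
from scipy.spatial.transform import Rotation
np.set_printoptions(precision=1,suppress=True)
s=telemetry.read_state();R=Rotation.from_rotvec(s["orientation"]).as_matrix();print(s["position"],np.degrees(np.arctan2(R[1,1],R[0,1])),s["clock"])
C={}
for n in("top","side"):
    c=C[n]=read_camera(n);print(n,[(d["p"],world(c,d["position"])) for d in spot_in(n,"brass_end")][:2])
save("s3.png",np.vstack([cv2.resize(C["top"]["frame"][140:290,370:500],None,fx=2.2,fy=2.2)[:290,:286],cv2.resize(C["side"]["frame"][200:350,330:460],None,fx=2,fy=2)[:,:260].copy() if 0 else cv2.resize(C["side"]["frame"][200:350,340:470],(286,290))]))
E
```

```text
clock: 5.1
position: [543.6, 72.6, 147.4]
orientation: [-0.785, -3.037, 0.003]
contact_force: [1.3, -1.5, -2.1]
grip_width: 12.9
gripper_force: 40.0
clock: 5.77
position: [559.5, -166.7, 147.4]
orientation: [-0.785, -3.036, -0.001]
contact_force: [0.1, 1.5, -1.9]
grip_width: 12.9
gripper_force: 40.0
clock: 6.43
position: [570.5, -251.8, 150.2]
orientation: [-0.783, -3.041, -0.001]
contact_force: [-0.4, 0.1, -2.1]
grip_width: 13.1
gripper_force: 40.0
[ 570.5 -251.8  150.2] 61.11541589417336 6.4333
top [(0.58, array([ 553.5, -244.1,  162.5])), (0.49, array([ 691.9, -277.9,   55.3]))]
side [(0.77, array([ 529.8, -233.9,  166.1]))]
```

View pics/s3.png

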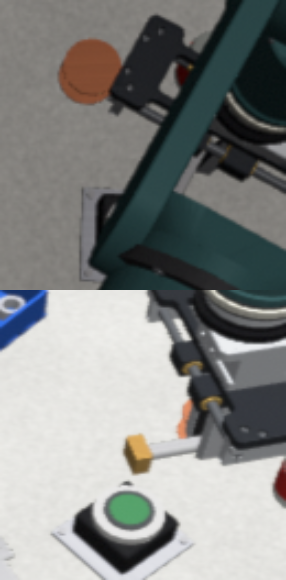

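The side crop shows the brass block (crop 138,452) above and slightly short of the lens (130,510), held level. The arm hides it in the top view. I refine the offset from the side picture.

Run:
```python
from h import *
np.set_printoptions(precision=1,suppress=True)
c=read_camera("side");f=c["frame"]
s=telemetry.read_state();p=s["position"];print(p,s["qd"])
g=cv2.cvtColor(f,cv2.COLOR_RGB2HSV);m=cv2.inRange(g,(12,110,60),(32,255,255));k=np.zeros_like(m);k[260:300,385:418]=m[260:300,385:418]
n,l,st,ce=cv2.connectedComponentsWithStats(k);i=1+np.argmax(st[1:,4]);print(ce[i],st[i])
a=np.radians(151.1);u=np.array([np.cos(a),np.sin(a),0]);v=np.array([-u[1],u[0],0]);w=np.array([0,0,1])
for d in(51,53,55):
  b=np.array(p)+u*d+w*7.5
  q=np.array([pix(c,b+sx*7*u+sy*13*v+sz*13*w) for sx in(-1,1) for sy in(-1,1) for sz in(-1,1)])
  h=cv2.convexHull(q.astype(np.float32));M=cv2.moments(h);print(d,b,M["m10"]/M["m00"],M["m01"]/M["m00"],q.min(0),q.max(0),M["m00"])
for z in(155,158,161): print(z,ray(c,ce[i],z))
```

```text
[ 570.8 -252.5  150.8] [-0.  0. -0. -0.  0.  0.]
[402.5 284.1] [397 275  12  19 160]
51 [ 526.1 -227.8  158.3] 404.9433469800036 284.72985679866713 [397.8 273.7] [412.3 295.8] 229.2029121411033
53 [ 524.4 -226.9  158.3] 403.8395430539851 284.94376292900694 [396.7 273.9] [411.2 296.1] 228.91249652020633
55 [ 522.6 -225.9  158.3] 402.73508800487053 285.1577802131109 [395.6 274.1] [410.  296.3] 228.6212982754223
155 [ 526.  -222.9  155. ]
158 [ 524.2 -224.1  158. ]
161 [ 522.4 -225.2  161. ]
```

The block's left and top edges match the 53 mm model, so the brass is at about (524.4,-226.7,158). It needs +4.5 mm x and +1.5 mm z.

```bash
python3 -m crank '[[0.002,0,0.001,0],[0.0025,-0.0005,0.0005,0],[0,0,0,0],[0,0,0,0],[0,0,0,0],[0,0,0,0],[0,0,0,0],[0,0,0,0]]'; for i in 1; do python3 - <<'E'
from h import *
c=read_camera("side");print(telemetry.read_state()["position"]);save("s4.png",cv2.resize(c["frame"][220:350,340:470],None,fx=4,fy=4))
E
done
```

```text
clock: 7.35
position: [575.1, -253.7, 152.0]
orientation: [-0.786, -3.042, -0.0]
contact_force: [0.8, -0.5, -1.5]
grip_width: 13.1
gripper_force: 40.0
[ 575.06916245 -253.72423932  151.94766708]
```

View pics/s4.png

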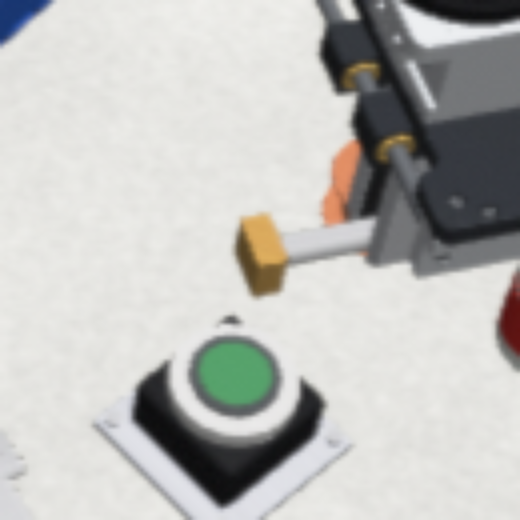

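The block (crop 262,255) sits above the lens (235,375), clear of everything. I check the centre against the lens in the same camera, with the three-second hold run at the same time.

```bash
for i in 1; do python3 - <<'E'
from h import *
np.set_printoptions(precision=1,suppress=True)
c=read_camera("side");f=c["frame"];p=telemetry.read_state()["position"]
g=cv2.cvtColor(f,cv2.COLOR_RGB2HSV);m=cv2.inRange(g,(8,80,40),(35,255,255));k=np.zeros_like(m);k[262:300,392:418]=m[262:300,392:418]
n,l,st,ce=cv2.connectedComponentsWithStats(k);i=1+np.argmax(st[1:,4]);print(ce[i],st[i])
a=np.radians(151.1);u=np.array([np.cos(a),np.sin(a),0]);v=np.array([-u[1],u[0],0]);w=np.array([0,0,1])
for d,h0 in((51,7.5),(53,7.5),(53,9.5)):
  b=np.array(p)+u*d+w*h0
  q=np.array([pix(c,b+sx*7*u+sy*13*v+sz*13*w) for sx in(-1,1) for sy in(-1,1) for sz in(-1,1)])
  h=cv2.convexHull(q.astype(np.float32));M=cv2.moments(h);print(d,b,M["m10"]/M["m00"],M["m01"]/M["m00"],q.min(0),q.max(0),M["m00"])
E
done
python3 -m crank '[[0,0,0,0],[0,0,0,0],[0,0,0,0],[0,0,0,0],[0,0,0,0],[0,0,0,0],[0,0,0,0],[0,0,0,0]]'
```

```text
[404.9 283. ] [399 274  13  20 181]
51 [ 530.5 -229.1  159.5] 407.26302545913944 283.4171653053041 [400.  272.3] [414.6 294.5] 230.03786041680723
53 [ 528.7 -228.1  159.5] 406.16027462027563 283.63060203969246 [398.9 272.6] [413.5 294.7] 229.74804248055443
53 [ 528.7 -228.1  161.5] 406.31039501775797 282.9707735263581 [399.1 271.9] [413.7 294.1] 230.6522028055042
clock: 8.12
position: [575.2, -253.7, 152.1]
orientation: [0.786, 3.042, 0.0]
contact_force: [0.2, -0.2, -2.1]
grip_width: 12.7
gripper_force: 40.0
```

The model and the picture agree to about 1 pixel (about 2 mm), so I hold for over three seconds.

```bash
python3 -m crank '[[0,0,0,0],[0,0,0,0],[0,0,0,0],[0,0,0,0],[0,0,0,0],[0,0,0,0],[0,0,0,0],[0,0,0,0]]' >/dev/null
python3 -m crank '[[0,0,0,0],[0,0,0,0],[0,0,0,0],[0,0,0,0],[0,0,0,0],[0,0,0,0],[0,0,0,0],[0,0,0,0]]' >/dev/null
python3 -m crank '[[0,0,0,0],[0,0,0,0],[0,0,0,0],[0,0,0,0],[0,0,0,0],[0,0,0,0],[0,0,0,0],[0,0,0,0]]' >/dev/null
python3 -m crank '[[0,0,0,0],[0,0,0,0],[0,0,0,0],[0,0,0,0],[0,0,0,0],[0,0,0,0],[0,0,0,0],[0,0,0,0]]' >/dev/null
python3 -m crank '[[0,0,0,0],[0,0,0,0],[0,0,0,0],[0,0,0,0],[0,0,0,0],[0,0,0,0],[0,0,0,0],[0,0,0,0]]'
python3 - <<'E'
from h import *
print(r.hand_in())
E
```

```text
clock: 11.45
position: [575.2, -253.7, 152.0]
orientation: [0.786, 3.042, 0.0]
contact_force: [-0.8, 0.8, -2.4]
grip_width: 12.7
gripper_force: 40.0
the job is handed in; nothing more can be done
None
```

The job is handed in: the arm is holding the brass-ended shaft level, with the brass block centred over the lens to about 2 mm and about 10 cm above the glass, and it had been still for about four seconds at hand-in.

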